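# Press the cover home on the reject chute

## Robot

A 6-joint arm with a two-finger parallel gripper is mounted at the origin on the work surface. World frame = base frame: x ahead of the robot, y to its left, z up, the work surface at z = 0. Lengths are in m, angles in degrees, forces in N, time in s.
With the tool pointing down it reaches from about 0.25 to 0.775 m from the base axis. Payload 4 kg.
Tool frame: the origin (TCP) lies midway between the tips of the shut fingers; the grasp point (between the pads) lies 19 mm behind it (ctrl.hold_point_z is the distance from the TCP to the grasp point, in m); z points along the fingers, y is the line along which they close (so a half turn about z gives the same grasp; the last joint's range is limited). The gripper opens to 94 mm and grips with 3 to 60 N. Pads are 16 mm wide; open, the fingers measure 119 mm over their backs; the gripper's body (75 mm by 177 mm) begins 78 mm behind the grasp point.
Start: joints at [68.062, 4.996, 78.535, -0, 96.463, -5.907], TCP at [0.152, 0.529, 0.206] pointing down, gripper open.
Joint ranges: [-177.83, 177.83], [-43.37, 116.18], [15.69, 146.23], [-61.86, 241.86], [9.47, 152.12], [-147.06, 147.06]. Speed limits (degrees/s): [159.86, 159.86, 180, 180, 180, 180].

## Interface

Orientations are given as a 3x3 rotation matrix whose columns are the frame's x, y, z axes.
In Python, from station import status, vision, ctrl, finder gives the robot as it stands.
- The arm moves only by the tool servo_tool, never from a script. Its argument "plan" is a list of rows, each an object of numbers: "tx", "ty", "tz": the shift along the tool's x, y, z in m; "rx", "ry", "rz": the turn, a rotation vector about the tool's x, y, z in degrees; "hand": the opening, from 0 (shut) to 1 (fully open). A call has 1 to 8 rows; each row is the pose to reach, as a shift and turn from the pose commanded when the call began, along the tool's axes at that moment; what a row does not reach only later rows make up. A row lasts 1/10 s, in which the tool goes at most 50 mm and 8.59 degrees, less where a joint would pass 70% of its speed; a pose out of reach is approached as far as the arm can. A call with a gripper value outside its range is refused whole. The fingers move at their own pace and stop on an object; "force" is the grip in N (left out, the last holds). Time passes only in rows, so rows that repeat a pose let the fingers close. It gives the time, the measured TCP pose, the force, the opening and the grip force at its end, in the units of the state.
- status.state(): the state, without advancing time (a new reading comes with each control period).
- vision.read_camera(name): name is "side" or "top" or "wrist"; returns a dict with "color" (384x512x3 uint8, red, green, blue), "range_z" (384x512 float32, m along the optical axis (not along the pixel's ray), 0 where there is no reading), "fx", "fy", "cx", "cy" (pixels), "k1" (the pictures are not rectified: a ray, as slopes to the right and down, at radius r is drawn at 1 + k1 r^2 times it, then the intrinsics apply), "T" (4x4, takes a point from camera to world coordinates); the wrist camera has in their place "mount" (4x4, takes a point from camera to tool coordinates, whose origin is the TCP and whose axes are the flange's). Camera axes: x right, y down, z forward; pixel columns grow to the right and rows downward; lengths in m; the calibration is good to about 2 mm. A picture is of the moment at which its call begins: read the wrist's pose just before it.
- ctrl.sign_off(): hands the job in; it is judged then, once.
Trained networks look in the newest picture that a camera, given by its name, has taken for a name from the list of things; names that differ only in an ending like _2 or _b are one class to them, and where a whole thing is asked for, a point or a joint stands for the part that bears it (a point fixed in the world has none). Each returns a list of dicts, best first, with "confidence" (0 to 1); they miss things now and then, are a little off and sometimes report something else, mostly with a low value. They report only what shows in the picture. A call takes as long as a camera call. They do not tell look-alikes from the thing itself.
- finder.recognise(camera, thing): "rect" ([left, top, width, height] in pixels, round what is visible of it).
- finder.silhouettes(camera, thing): "region" (384x512 bool, what is visible of it) and "rect" ([left, top, width, height] in pixels, round what is visible of it).
The state is a dict: "time_s": time; "joint_pos": joint angles; "qvel": joint speeds; "effort": joint torques, N m; "tcp_pos": TCP position; "orientation": TCP orientation; "ft_force": force on the tool from outside, world axes, zero at the start; "torque": the same for the moment, N m; "grip_width": opening from 0.0 (shut) to 1.0 (fully open); "grip_force": force on a finger pad.
Only numpy, scipy, OpenCV 4.12 (cv2) and the standard library are available. Lean on these libraries where they do the work, as an engineer would, in place of code of your own. Each camera call takes 0.05 s, during which the arm holds its last target. There are 200 camera calls.

## Task

Close the reject chute: take the larger of the two grey cover plates by its handle, lay it in the chute's raised steel frame and press it down past the two spring catches with the gripper until it lies on the ledge, level and flush with the rim all round. Leave the smaller cover, the lemons, the label roll and the tea glass where they are.

Things in the scene. Friction and masses are not known exactly. Their poses are not given: they have to be found in the camera images.
- cover: the larger loose cover: flat grey plastic plate 150 (x) by 110 (y) by 12 mm thick (all sizes in mm), 0.2 kg, lying flat on the bench, with a steel bar handle in the middle of its top. Origin at the middle of the plate's underside, z up. Either way round (half a turn) fits the chute
- handle (a point): middle of the large cover's handle bar, 32 mm above the plate's underside. The bar runs along the cover's x: 74 long, 14 wide (y), 12 high, from 26 to 38 above the plate's underside, with a 14 gap under it, on two feet at x = -31 and +31
- chute: the reject chute: raised steel frame fixed to the bench, 190 (x) by 150 (y) mm outside, flat rim 34 above the bench. Opening 156 by 116, its top edge bevelled by 3: 3 of play each side of the large cover. Inside, 12 below the rim, an 18 wide ledge runs all round a dark 120 by 80 hole; a cover on the ledge is flush with the rim. Origin at the middle of the underside, on the bench, z up
- catch (a point): one of two dark sloping spring catches, 30 mm wide, in the middle of the chute's two short walls (x = +75 and -75), standing 5 out into the opening; this point is on the +x one, 30 above the bench. A cover only laid in stops on them some 5 proud; 5 to 15 N more pushes them aside and it goes down on the ledge
- seat (a point): the middle of the chute's opening at the height of the ledge (22 mm above the bench): the cover's origin is here when it is home
- small_cover: the smaller loose cover, for another chute; not to be used: like the large one but its plate is 110 (x) by 80 (y) by 12 mm, with the same handle; origin at the middle of the plate's underside
- lemon_a: loose lemon lying on its side on the bench, about 80 mm long and 55 mm thick; origin at the middle of its underside, x along its length
- lemon_b: loose lemon lying on its side on the bench, about 80 mm long and 55 mm thick; origin at the middle of its underside, x along its length
- lemon_c: loose lemon lying on its side on the bench, about 80 mm long and 55 mm thick; origin at the middle of its underside, x along its length
- label_roll: loose roll of cream-coloured labels lying flat, 96 mm across, 40 mm high, with a hole; origin at the middle of its underside
- tea_glass: loose small tea glass, 56 mm across the rim, 85 mm high, standing at the side of the work area; origin at the middle of its underside
Not all that is in view belongs to the job. Leave any turquoise look-alike of the chute alone. Leave any pink look-alike of the cover alone.

How it is judged (in metres and radians):
On the way:
1. the gripper presses or holds the large cover (over 3 N) while it lies in the chute's frame, on the catches or lower (z of cover in the frame of chute below 0.03 m and horizontal distance between cover and seat below 0.008 m and angle between cover's own z axis and vertical below 0.12 rad and contact force between any of the fingers, the arm and cover above 3 N), for 0.05 s.
At the end, for the whole second after the job is handed in: The large cover lies at rest on the ledge in the chute's frame: its underside at most 2.5 mm above the ledge height, tilted less than 0.025 rad (about 1.4 degrees), centred within 6 mm and square to the frame within 0.06 rad (either way round) (z of cover in the frame of chute between 0.0195 and 0.0245 m and angle between cover's own z axis and vertical below 0.025 rad and horizontal distance between cover and seat below 0.006 m and angle between the x axis of cover and the x axis of chute, either way round below 0.06 rad and linear speed of cover below 0.01 m/s and angular speed of cover below 0.1 rad/s); the robot touches nothing.
It fails at once if the smaller cover moved more than 30 mm (distance of small_cover from where it was at the start of the episode above 0.03 m).
It fails at once if a lemon moved more than 30 mm (distance of any of lemon_a, lemon_b, lemon_c from where it was at the start of the episode above 0.03 m).
It fails at once if the label roll or the tea glass moved more than 30 mm (distance of any of label_roll, tea_glass from where it was at the start of the episode above 0.03 m).
It also fails if it takes over 51 s, if anything falls off the work surface, if the arm or the gripper's body presses on something with over 40 N, if the wrist force passes 120 N, or if a joint passes its speed limit or range.

## Working session

There is one attempt and no reset: what is moved stays moved. The work goes in short steps, Python scripts to look and compute and a tool call to move; the robot and the scene stay as the last step left them, time stands still between calls to the robot, and variables do not carry over. Pictures are saved under pics/ and viewed, at most 10 in all, crops included, and the job is handed in when it is done.

Besides the shell and the picture viewer there is one more tool, called after ">>>" as name(argument=value, ...) on one line, values as JSON. servo_tool: Moves the arm, as the interface text tells. Its arguments: {"type":"object","properties":{"plan":{"type":"array","items":{"type":"object","properties":{"tx":{"type":"number"},"ty":{"type":"number"},"tz":{"type":"number"},"rx":{"type":"number"},"ry":{"type":"number"},"rz":{"type":"number"},"hand":{"type":"number"}}}},"force":{"type":"number"}},"required":["plan"]}

```bash
mkdir -p pics; cat > h.py <<'E'
import numpy as np, cv2
from station import status, vision, ctrl, finder
def cam(n):
    s=status.state(); d=vision.read_camera(n)
    if 'mount' in d:
        M=np.eye(4); M[:3,:3]=np.array(s['orientation']); M[:3,3]=s['tcp_pos']; d['T']=M@np.array(d['mount'])
    return d
def save(d,f,box=None,sc=1):
    im=d['color'][:,:,::-1]
    if box: l,t,w,h=box; im=im[t:t+h,l:l+w]
    cv2.imwrite(f,cv2.resize(im,None,fx=sc,fy=sc,interpolation=cv2.INTER_CUBIC))
def cloud(d):
    K=np.array([[d['fx'],0,d['cx']],[0,d['fy'],d['cy']],[0,0,1.]])
    h,w=d['range_z'].shape; v,u=np.mgrid[:h,:w]
    p=cv2.undistortPoints(np.stack([u,v],-1).reshape(-1,1,2).astype(np.float64),K,np.array([d['k1'],0,0,0.]),None).reshape(h,w,2)
    z=d['range_z'].astype(float); T=np.array(d['T'])
    P=np.stack([p[...,0]*z,p[...,1]*z,z],-1)@T[:3,:3].T+T[:3,3]
    P[z==0]=np.nan; return P
E
python3 - <<'E'
from h import *
s=status.state(); print(s['time_s'],s['tcp_pos'],s['orientation'])
ims=[]
for n in ('top','side'):
    d=cam(n); P=cloud(d); ims.append(d['color'])
    print(n,np.round(d['T'],3).tolist())
    for t in ('cover','chute','small_cover','lemon_a','label_roll','tea_glass'):
        for r in finder.silhouettes(n,t)[:4]:
            if r['confidence']<.2: continue
            Q=P[r['region']]; Q=Q[~np.isnan(Q[:,0])]
            print(t,round(r['confidence'],2),r['rect'],np.round(np.median(Q,0),3) if len(Q) else None, cv2.minAreaRect((Q[:,:2]*1000).astype(np.float32)) if len(Q) else None, np.round(np.percentile(Q[:,2],[5,95]),3) if len(Q) else None)
cv2.imwrite('pics/a.png',cv2.resize(ims[0][:,:,::-1],(800,600))); cv2.imwrite('pics/b.png',ims[1][:,:,::-1])
E
```

```text
0.0 [0.15167447 0.52810642 0.20431916] [[-9.61112955e-01  2.76154315e-01 -8.26111503e-04]
 [ 2.76155451e-01  9.61110857e-01 -2.02181143e-03]
 [ 2.35652784e-04 -2.17132435e-03 -9.99997615e-01]]
top [[-0.029, -0.997, 0.072, 0.399], [-1.0, 0.029, -0.002, 0.077], [-0.0, -0.072, -0.997, 1.383], [0.0, 0.0, 0.0, 1.0]]
cover 0.78 [358.1, 183.5, 34.6, 45.4] [ 0.43  -0.313  0.013] ((431.32421875, -317.79034423828125), (109.68003845214844, 150.1356201171875), 82.39283752441406) [0.008 0.037]
cover 0.76 [359.7, 253.9, 35.6, 47.1] [ 0.201 -0.309  0.013] ((200.94317626953125, -313.56097412109375), (149.3861541748047, 111.97985076904297), 2.6639504432678223) [0.008 0.036]
chute 0.87 [166.5, 246.6, 65.5, 68.9] [0.196 0.286 0.023] ((195.26358032226562, 287.0082702636719), (152.0689239501953, 201.8992919921875), 57.677696228027344) [-0.     0.037]
chute 0.69 [159.2, 158.5, 70.7, 74.3] [0.483 0.294 0.023] ((483.958740234375, 294.8797607421875), (160.74765014648438, 195.57855224609375), 58.407691955566406) [-0.     0.037]
small_cover 0.59 [264.2, 166.1, 25.5, 36.7] [0.506 0.01  0.013] ((508.234741210937
[... 2342 characters left out ...]
8]
lemon_a 0.78 [331.6, 246.4, 18.3, 17.6] [ 0.711 -0.208  0.045] ((717.4132690429688, -203.94053649902344), (51.9666633605957, 54.194705963134766), 83.53202819824219) [0.028 0.055]
lemon_a 0.64 [203.2, 189.3, 17.8, 15.2] [0.358 0.125 0.042] ((365.1158752441406, 145.59359741210938), (83.4375, 74.26651000976562), 34.80511474609375) [0.017 0.055]
label_roll 0.64 [324.4, 181.2, 27.8, 31.8] [0.799 0.027 0.036] ((810.2029418945312, 51.97657775878906), (142.79490661621094, 101.0081558227539), 66.26556396484375) [0.    0.043]
tea_glass 0.47 [263.8, 111.5, 12.4, 23.3] [0.648 0.465 0.06 ] ((650.0093994140625, 480.9534912109375), (62.39274597167969, 50.87631607055664), 77.19524383544922) [0.014 0.084]
```

View pics/a.png

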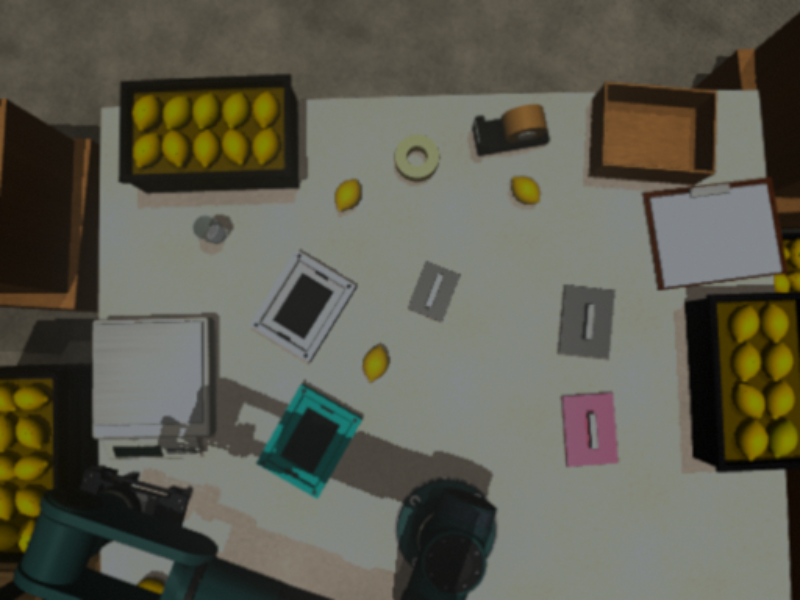

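View pics/b.png

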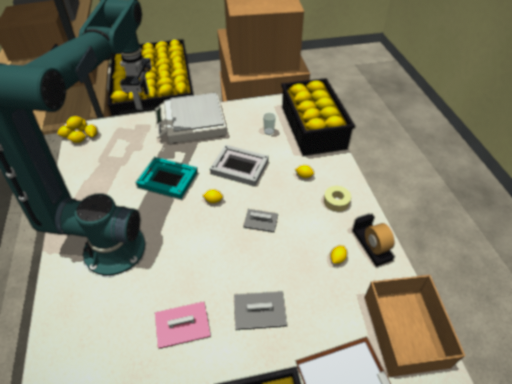

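Top view (800x600): the two grey covers are the plate at (587,322), which measures 150x110 mm, and the one at (434,291), which measures 112x80 mm. The plate at (590,428) is the pink look-alike. The grey-white frame at (305,305) is the chute, and the one at (310,438) is its turquoise look-alike. I take the cover at (587,322) because of its size and colour, and I'll check it in a crop with refined measurements.

```bash
cat >> h.py <<'E'
def rect(P,c,r,zlo,zhi):
    m=(np.hypot(P[...,0]-c[0],P[...,1]-c[1])<r)&(P[...,2]>zlo)&(P[...,2]<zhi)
    Q=P[m]; (x,y),(w,h),a=cv2.minAreaRect((Q[:,:2]*1000).astype(np.float32))
    if h>w: w,h,a=h,w,a+90
    return np.round([x,y,w,h,a%180,len(Q),np.median(Q[:,2])*1000],1)
def totool(d):
    return np.round(np.array(status.state()['orientation']).T@np.array(d),4)
E
python3 - <<'E'
from h import *
for n in ('top','side'):
    d=cam(n); P=cloud(d)
    if n=='top': save(d,'pics/c.png',(150,140,260,190),3)
    print(n,'cover',rect(P,(.432,-.318),.11,.007,.02),'handle',rect(P,(.432,-.318),.05,.03,.05))
    print('chute rim',rect(P,(.484,.295),.14,.030,.04))
print(totool([.432-.1517,-.318-.528,0]))
w=vision.read_camera('wrist'); print(np.round(w['mount'],3).tolist(),w['fx'])
E
```

```text
top cover [ 426.1 -319.9  183.2  167.8  158.9 1299.    12.4] handle [ 431.3 -315.9   70.8   14.9  171.8  101.    37.9]
chute rim [483.6 292.5 190.2 151.8 146.9 889.   34.7]
side cover [ 429.8 -320.4  190.9  153.4  150.7 1603.    12.8] handle [ 432.9 -319.6   73.5   16.3  170.6  144.    38.3]
chute rim [484.9 289.  193.  157.8 146.  500.   33.5]
[-5.030e-01 -7.357e-01 -1.000e-04]
[[-0.0, -0.967, -0.254, 0.073], [1.0, 0.0, -0.001, 0.001], [0.001, -0.254, 0.967, -0.18], [0.0, 0.0, 0.0, 1.0]] 294.80428681431556
```

View pics/c.png

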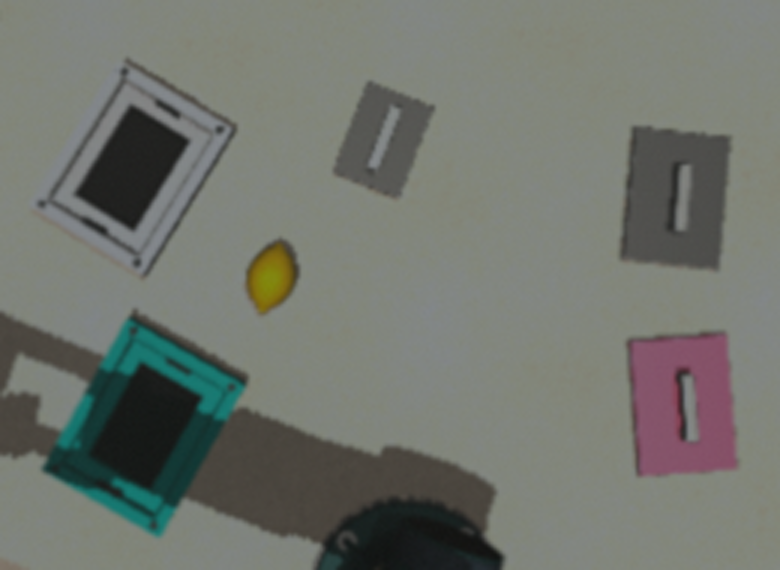

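The crop confirms the plan: the large grey cover is at crop (678,198), about half as big again as the small grey one at (385,140), and the pink plate is the decoy. The grey chute is at (138,168), with its catches at (168,107) and (95,225). I'll look at the chute with the wrist camera first.

>>> servo_tool(plan=[{"tx": -0.05, "ty": -0.018, "tz": -0.016, "rz": 4}, {"tx": -0.1, "ty": -0.035, "tz": -0.016, "rz": 8}, {"tx": -0.145, "ty": -0.052, "tz": -0.016, "rz": 12}, {"tx": -0.19, "ty": -0.068, "tz": -0.016, "rz": 17}, {"tx": -0.24, "ty": -0.085, "tz": -0.016, "rz": 17}, {"tx": -0.29, "ty": -0.102, "tz": -0.016, "rz": 17}, {"tx": -0.34, "ty": -0.12, "tz": -0.016, "rz": 17}, {"tx": -0.384, "ty": -0.136, "tz": -0.016, "rz": 17}])

```text
schema error: expected keys tx, ty, tz, rx, ry, rz, hand
```

>>> servo_tool(plan=[{"tx": 0}, {"tx": 0}, {"tx": 0}])

```text
schema error: expected keys tx, ty, tz, rx, ry, rz, hand
```

```bash
cat >> h.py <<'E'
def edges(P,c,a,axis,lohi,band,zlo,zhi):
    "extent of points in chute/cover frame along axis within a band of the other"
    pass
def local(P,c,a):
    a=np.radians(a); X=np.array([np.cos(a),np.sin(a)]); Y=np.array([-X[1],X[0]])
    D=P[...,:2]-np.array(c); return D@X,D@Y
E
python3 - <<'E'
from h import *
s=status.state(); R=np.array(s['orientation']); print(s['time_s'],s['tcp_pos'],np.degrees(np.arctan2(R[1,0],R[0,0])),s['ft_force'])
d=cam('wrist'); P=cloud(d); save(d,'pics/d.png'); np.savez('chute.npz',P=P,c=d['color'])
print(rect(P,(.484,.291),.14,.030,.04), rect(P,(.484,.291),.14,.018,.026),rect(P,(.484,.291),.06,-.1,.01))
E
```

```text
0.85 [0.15192561 0.52862655 0.20554481] 163.96567357419318 [ 0.4485454  -0.83509982  0.12584082]
[380.5 307.5  64.4  14.3  69.3 258.   34.9] [392.5 325.  104.4   3.8  57.  276.   21.9] [ 0.  0.  0.  0.  0.  0. nan]
  return _methods._mean(a, axis=axis, dtype=dtype,
  ret = ret.dtype.type(ret / rcount)
```

View pics/d.png

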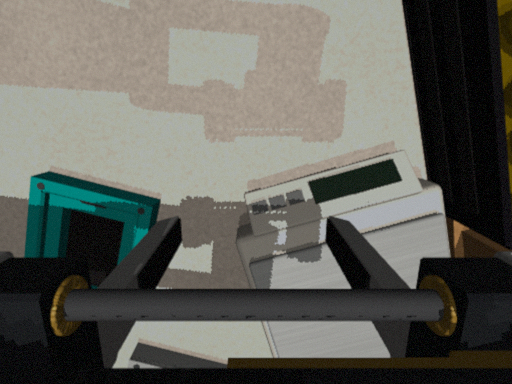

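The call was refused because every row needs all the keys. The picture is therefore from the start pose. It shows the fingers covering rows 220 and below, so I'll put the chute in the upper half of the wrist view.

>>> servo_tool(plan=[{"tx": -0.046, "ty": -0.016, "tz": -0.01, "rx": 0, "ry": 0, "rz": 4, "hand": 1}, {"tx": -0.092, "ty": -0.032, "tz": -0.02, "rx": 0, "ry": 0, "rz": 8, "hand": 1}, {"tx": -0.138, "ty": -0.048, "tz": -0.035, "rx": 0, "ry": 0, "rz": 12, "hand": 1}, {"tx": -0.184, "ty": -0.064, "tz": -0.035, "rx": 0, "ry": 0, "rz": 17, "hand": 1}, {"tx": -0.23, "ty": -0.08, "tz": -0.035, "rx": 0, "ry": 0, "rz": 17, "hand": 1}, {"tx": -0.276, "ty": -0.096, "tz": -0.035, "rx": 0, "ry": 0, "rz": 17, "hand": 1}, {"tx": -0.322, "ty": -0.112, "tz": -0.035, "rx": 0, "ry": 0, "rz": 17, "hand": 1}, {"tx": -0.368, "ty": -0.128, "tz": -0.035, "rx": 0, "ry": 0, "rz": 17, "hand": 1}])

```text
time_s: 1.7
tcp_pos: [0.4717, 0.3026, 0.2407]
orientation: [[-0.838, 0.545, 0.001], [0.545, 0.838, 0.001], [-0.0, 0.001, -1.0]]
ft_force: [-0.0, 0.4, 1.1]
grip_width: 1.003
grip_force: 0.0
```

>>> servo_tool(plan=[{"tx": -0.044, "ty": 0.012, "tz": 0, "rx": 0, "ry": 0, "rz": 0, "hand": 1}, {"tx": -0.08, "ty": -0.005, "tz": 0, "rx": 0, "ry": 0, "rz": 0, "hand": 1}, {"tx": -0.08, "ty": -0.005, "tz": 0, "rx": 0, "ry": 0, "rz": 0, "hand": 1}, {"tx": -0.08, "ty": -0.005, "tz": 0, "rx": 0, "ry": 0, "rz": 0, "hand": 1}, {"tx": -0.08, "ty": -0.005, "tz": 0, "rx": 0, "ry": 0, "rz": 0, "hand": 1}, {"tx": -0.08, "ty": -0.005, "tz": 0, "rx": 0, "ry": 0, "rz": 0, "hand": 1}])

```text
time_s: 2.3
tcp_pos: [0.5337, 0.2573, 0.241]
orientation: [[-0.839, 0.543, 0.0], [0.543, 0.839, 0.001], [-0.0, 0.001, -1.0]]
ft_force: [-0.8, 0.1, -0.2]
grip_width: 0.999
grip_force: 0.0
```

```bash
python3 - <<'E' 2>/dev/null
from h import *
s=status.state(); R=np.array(s['orientation']); print(s['time_s'],s['tcp_pos'],np.degrees(np.arctan2(R[1,0],R[0,0])),s['ft_force'])
d=cam('wrist'); P=cloud(d); save(d,'pics/e.png'); np.savez('chute.npz',P=P,c=d['color'])
print(rect(P,(.484,.291),.14,.030,.04), rect(P,(.484,.291),.14,.018,.026))
r=finder.silhouettes('wrist','chute'); print([(x['confidence'],x['rect']) for x in r])
E
```

```text
2.3 [0.53372669 0.25733508 0.24095111] 147.0844703245561 [-0.75068025  0.08994933 -0.20164043]
[ 484.8  291.8  190.7  150.5  146.8 6941.    34.6] [ 484.6  291.9  156.9  116.5  146.9 5206.    22.8]
[(0.91, [194.0, 43.5, 124.7, 151.6]), (0.88, [54.0, 0.0, 132.2, 8.2])]
```

View pics/e.png

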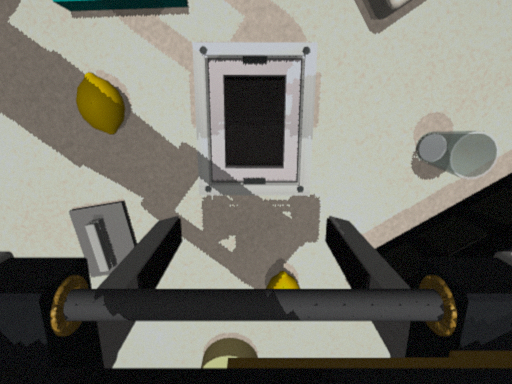

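The wrist view shows the grey chute whole at about (254,118), with its catches at (254,60) and (254,181). The sizes check out: rim 190.7x150.5 at z 34.6, opening 157x116. Its centre is (0.4847, 0.2918) and its yaw 146.85°. Next I go over the cover.

>>> servo_tool(plan=[{"tx": -0.023, "ty": -0.043, "tz": 0, "rx": 0, "ry": 0, "rz": -3, "hand": 1}, {"tx": -0.046, "ty": -0.085, "tz": 0, "rx": 0, "ry": 0, "rz": -6, "hand": 1}, {"tx": -0.07, "ty": -0.128, "tz": 0, "rx": 0, "ry": 0, "rz": -9, "hand": 1}, {"tx": -0.094, "ty": -0.171, "tz": 0, "rx": 0, "ry": 0, "rz": -12, "hand": 1}, {"tx": -0.117, "ty": -0.214, "tz": 0, "rx": 0, "ry": 0, "rz": -15, "hand": 1}, {"tx": -0.14, "ty": -0.256, "tz": 0, "rx": 0, "ry": 0, "rz": -18, "hand": 1}, {"tx": -0.164, "ty": -0.3, "tz": 0, "rx": 0, "ry": 0, "rz": -21, "hand": 1}, {"tx": -0.187, "ty": -0.342, "tz": 0, "rx": 0, "ry": 0, "rz": -24.5, "hand": 1}])

```text
time_s: 3.2
tcp_pos: [0.5045, -0.1336, 0.241]
orientation: [[-0.989, 0.145, 0.001], [0.145, 0.989, -0.0], [-0.001, -0.0, -1.0]]
ft_force: [0.4, 1.0, 0.2]
grip_width: 0.998
grip_force: 0.0
```

```bash
python3 - <<'E'
from h import *
s=status.state(); R=np.array(s['orientation']); print(s['tcp_pos'],np.degrees(np.arctan2(R[1,0],R[0,0])),s['joint_pos']); p=np.array(s['tcp_pos'])
print(totool(np.array([.491,-.327,.22])-p))
E
```

```text
[ 0.50448746 -0.13362938  0.24097573] 171.6792787417719 [-2.10693484e+01  1.09879521e+00  7.86231352e+01  1.10141087e-02
  1.00205792e+02 -1.02746665e+02]
[-0.0146 -0.1933  0.021 ]
```

>>> servo_tool(plan=[{"tx": -0.004, "ty": -0.045, "tz": 0.005, "rx": 0, "ry": 0, "rz": 0, "hand": 1}, {"tx": -0.007, "ty": -0.09, "tz": 0.01, "rx": 0, "ry": 0, "rz": 0, "hand": 1}, {"tx": -0.01, "ty": -0.135, "tz": 0.015, "rx": 0, "ry": 0, "rz": 0, "hand": 1}, {"tx": -0.014, "ty": -0.175, "tz": 0.02, "rx": 0, "ry": 0, "rz": 0, "hand": 1}, {"tx": -0.014, "ty": -0.193, "tz": 0.02, "rx": 0, "ry": 0, "rz": 0, "hand": 1}, {"tx": -0.014, "ty": -0.193, "tz": 0.02, "rx": 0, "ry": 0, "rz": 0, "hand": 1}, {"tx": -0.014, "ty": -0.193, "tz": 0.02, "rx": 0, "ry": 0, "rz": 0, "hand": 1}, {"tx": -0.014, "ty": -0.193, "tz": 0.02, "rx": 0, "ry": 0, "rz": 0, "hand": 1}])

```text
time_s: 4.0
tcp_pos: [0.4909, -0.3236, 0.2213]
orientation: [[-0.989, 0.146, 0.001], [0.146, 0.989, 0.0], [-0.001, 0.0, -1.0]]
ft_force: [0.8, -0.8, 0.3]
grip_width: 1.001
grip_force: 0.0
```

```bash
python3 - <<'E'
from h import *
s=status.state(); R=np.array(s['orientation']); p=np.array(s['tcp_pos']); print(s['time_s'],p,np.degrees(np.arctan2(R[1,0],R[0,0])))
d=cam('wrist'); P=cloud(d); save(d,'pics/f.png')
r=finder.silhouettes('wrist','cover'); print([(x['confidence'],x['rect']) for x in r])
Q=np.full(P.shape,np.nan); m=r[0]['region']; Q[m]=P[m]
print('plate',rect(Q,(.432,-.318),.11,.008,.018)); h=rect(P,(.432,-.318),.06,.032,.05); print('handle',h)
print('go',totool(np.array([h[0]/1000,h[1]/1000,.05])-p), 'turn about tool z',-(h[4]-np.degrees(np.arctan2(R[1,0],R[0,0]))), ctrl.hold_point_z)
E
```

```text
4.0 [ 0.49086139 -0.32357044  0.22129532] 171.60697511443146
[(0.88, [209.3, 60.6, 87.3, 119.6])]
plate [ 433.  -317.5  150.7  110.   172.1 9419.    12.8]
handle [ 432.3 -317.7   73.1   13.3  171.7  716.    38.7]
go [ 0.059  -0.0027  0.1712] turn about tool z -0.09302488556852495 0.0188
```

View pics/f.png

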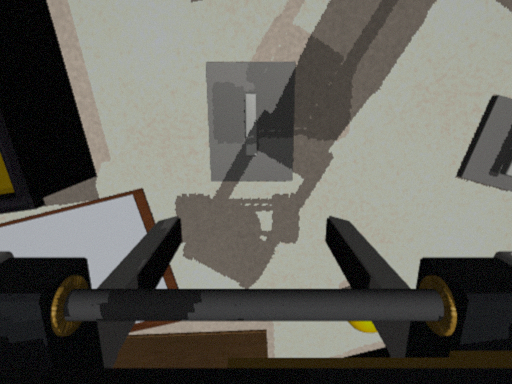

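The large cover is at (252,120) in the wrist view and nothing stands close to its handle. Plate 150.7x110 at height 12.8, handle top 38.7, yaw about 171.9°. Now I descend and grasp.

>>> servo_tool(plan=[{"tx": 0.045, "ty": -0.002, "tz": 0.02, "rx": 0, "ry": 0, "rz": 0, "hand": 1}, {"tx": 0.059, "ty": -0.003, "tz": 0.06, "rx": 0, "ry": 0, "rz": -0.3, "hand": 1}, {"tx": 0.059, "ty": -0.003, "tz": 0.1, "rx": 0, "ry": 0, "rz": -0.3, "hand": 1}, {"tx": 0.059, "ty": -0.003, "tz": 0.14, "rx": 0, "ry": 0, "rz": -0.3, "hand": 1}, {"tx": 0.059, "ty": -0.003, "tz": 0.16, "rx": 0, "ry": 0, "rz": -0.3, "hand": 1}, {"tx": 0.059, "ty": -0.003, "tz": 0.17, "rx": 0, "ry": 0, "rz": -0.3, "hand": 1}, {"tx": 0.059, "ty": -0.003, "tz": 0.17, "rx": 0, "ry": 0, "rz": -0.3, "hand": 1}, {"tx": 0.059, "ty": -0.003, "tz": 0.17, "rx": 0, "ry": 0, "rz": -0.3, "hand": 1}])

```text
time_s: 4.9
tcp_pos: [0.4324, -0.32, 0.0521]
orientation: [[-0.99, 0.142, 0.002], [0.142, 0.99, -0.002], [-0.002, -0.001, -1.0]]
ft_force: [-0.3, -0.1, 0.7]
grip_width: 0.999
grip_force: 0.0
```

>>> servo_tool(plan=[{"tx": 0, "ty": 0, "tz": 0.015, "rx": 0, "ry": 0, "rz": 0, "hand": 1}, {"tx": 0, "ty": 0, "tz": 0.033, "rx": 0, "ry": 0, "rz": 0, "hand": 1}, {"tx": 0, "ty": 0, "tz": 0.033, "rx": 0, "ry": 0, "rz": 0, "hand": 1}, {"tx": 0, "ty": 0, "tz": 0.033, "rx": 0, "ry": 0, "rz": 0, "hand": 1}, {"tx": 0, "ty": 0, "tz": 0.033, "rx": 0, "ry": 0, "rz": 0, "hand": 1}])

```text
time_s: 5.4
tcp_pos: [0.4324, -0.3205, 0.0194]
orientation: [[-0.99, 0.143, 0.003], [0.143, 0.99, -0.002], [-0.003, -0.002, -1.0]]
ft_force: [-0.1, 0.0, -0.3]
grip_width: 1.005
grip_force: 0.0
```

>>> servo_tool(plan=[{"tx": 0, "ty": 0.0025, "tz": 0.0025, "rx": 0, "ry": 0, "rz": 0, "hand": 1}, {"tx": 0, "ty": 0.0025, "tz": 0.0025, "rx": 0, "ry": 0, "rz": 0, "hand": 1}, {"tx": 0, "ty": 0.0025, "tz": 0.0025, "rx": 0, "ry": 0, "rz": 0, "hand": 0}, {"tx": 0, "ty": 0.0025, "tz": 0.0025, "rx": 0, "ry": 0, "rz": 0, "hand": 0}, {"tx": 0, "ty": 0.0025, "tz": 0.0025, "rx": 0, "ry": 0, "rz": 0, "hand": 0}, {"tx": 0, "ty": 0.0025, "tz": 0.0025, "rx": 0, "ry": 0, "rz": 0, "hand": 0}, {"tx": 0, "ty": 0.0025, "tz": 0.0025, "rx": 0, "ry": 0, "rz": 0, "hand": 0}, {"tx": 0, "ty": 0.0025, "tz": 0.0025, "rx": 0, "ry": 0, "rz": 0, "hand": 0}], force=40)

```text
time_s: 6.2
tcp_pos: [0.4317, -0.3172, 0.0149]
orientation: [[-0.99, 0.143, 0.0], [0.143, 0.99, 0.0], [0.0, 0.0, -1.0]]
ft_force: [-0.1, -0.1, 0.4]
grip_width: 0.523
grip_force: 0.0
```

>>> servo_tool(plan=[{"tx": 0, "ty": 0, "tz": 0, "rx": 0, "ry": 0, "rz": 0, "hand": 0}, {"tx": 0, "ty": 0, "tz": 0, "rx": 0, "ry": 0, "rz": 0, "hand": 0}, {"tx": 0, "ty": 0, "tz": 0, "rx": 0, "ry": 0, "rz": 0, "hand": 0}, {"tx": 0, "ty": 0, "tz": 0, "rx": 0, "ry": 0, "rz": 0, "hand": 0}])

```text
time_s: 6.6
tcp_pos: [0.4317, -0.3171, 0.0149]
orientation: [[-0.99, 0.143, 0.0], [0.143, 0.99, 0.0], [0.0, 0.0, -1.0]]
ft_force: [0.4, 0.0, -0.2]
grip_width: 0.18
grip_force: 0.0
```

>>> servo_tool(plan=[{"tx": 0, "ty": 0, "tz": 0, "rx": 0, "ry": 0, "rz": 0, "hand": 0}, {"tx": 0, "ty": 0, "tz": 0, "rx": 0, "ry": 0, "rz": 0, "hand": 0}, {"tx": 0, "ty": 0, "tz": 0, "rx": 0, "ry": 0, "rz": 0, "hand": 0}, {"tx": 0, "ty": 0, "tz": 0, "rx": 0, "ry": 0, "rz": 0, "hand": 0}])

```text
time_s: 7.0
tcp_pos: [0.4317, -0.3172, 0.015]
orientation: [[-0.99, 0.143, 0.0], [0.143, 0.99, -0.0], [-0.0, -0.0, -1.0]]
ft_force: [0.3, -0.5, -0.0]
grip_width: 0.144
grip_force: 40.0
```

>>> servo_tool(plan=[{"tx": 0, "ty": 0, "tz": -0.02, "rx": 0, "ry": 0, "rz": 0, "hand": 0}, {"tx": 0, "ty": 0, "tz": -0.05, "rx": 0, "ry": 0, "rz": 0, "hand": 0}, {"tx": 0, "ty": 0, "tz": -0.08, "rx": 0, "ry": 0, "rz": 0, "hand": 0}, {"tx": 0, "ty": 0, "tz": -0.12, "rx": 0, "ry": 0, "rz": 0, "hand": 0}, {"tx": 0, "ty": 0, "tz": -0.16, "rx": 0, "ry": 0, "rz": 0, "hand": 0}, {"tx": 0, "ty": 0, "tz": -0.16, "rx": 0, "ry": 0, "rz": 0, "hand": 0}])

```text
time_s: 7.6
tcp_pos: [0.4343, -0.3193, 0.1818]
orientation: [[-0.99, 0.143, 0.009], [0.143, 0.99, -0.008], [-0.011, -0.007, -1.0]]
ft_force: [-0.2, -1.5, -0.7]
grip_width: 0.144
grip_force: 40.0
```

```bash
python3 - <<'E'
from h import *
s=status.state(); R=np.array(s['orientation']); p=np.array(s['tcp_pos']); yaw=np.degrees(np.arctan2(R[1,0],R[0,0])); print(s['time_s'],p,yaw,s['joint_pos'],s['grip_width'],s['grip_force'],s['ft_force'])
d=cam('wrist'); P=cloud(d); save(d,'pics/g.png'); np.savez('held.npz',P=P,p=p,R=R)
print(totool(np.array([.4847,.2918,.175])-p), 'turn', -(146.85-yaw))
r=finder.silhouettes('wrist','cover'); print([(x['confidence'],x['rect']) for x in r])
E
```

```text
7.6 [ 0.43430092 -0.3193276   0.18182939] 171.77844815682792 [-4.23627156e+01  3.37401738e+00  8.29427909e+01  1.50765804e-02
  9.29625029e+01 -1.24138220e+02] 0.1442608101157931 39.99791979789734 [-0.18555895 -1.5011187  -0.65126382]
[0.0376 0.6121 0.0044] turn 24.928448156827926
[(0.74, [164.2, 108.9, 181.4, 217.8])]
```

View pics/g.png

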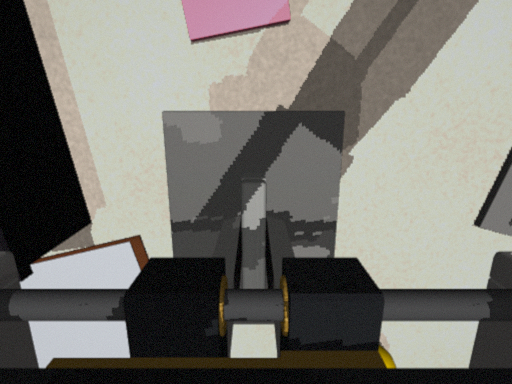

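The cover is held by its handle and looks square and level in the view. I carry it over to the chute.

>>> servo_tool(plan=[{"tx": 0.001, "ty": 0.02, "tz": 0, "rx": 0, "ry": 0, "rz": 1, "hand": 0}, {"tx": 0.003, "ty": 0.055, "tz": 0, "rx": 0, "ry": 0, "rz": 3, "hand": 0}, {"tx": 0.006, "ty": 0.095, "tz": 0, "rx": 0, "ry": 0, "rz": 6, "hand": 0}, {"tx": 0.009, "ty": 0.135, "tz": 0, "rx": 0, "ry": 0, "rz": 9, "hand": 0}, {"tx": 0.012, "ty": 0.175, "tz": 0, "rx": 0, "ry": 0, "rz": 12, "hand": 0}, {"tx": 0.015, "ty": 0.215, "tz": 0, "rx": 0, "ry": 0, "rz": 15, "hand": 0}, {"tx": 0.017, "ty": 0.255, "tz": 0, "rx": 0, "ry": 0, "rz": 18, "hand": 0}, {"tx": 0.02, "ty": 0.295, "tz": 0, "rx": 0, "ry": 0, "rz": 21, "hand": 0}])

```text
time_s: 8.5
tcp_pos: [0.4524, -0.0204, 0.1718]
orientation: [[-0.871, 0.49, -0.005], [0.49, 0.871, 0.001], [0.005, -0.002, -1.0]]
ft_force: [0.8, -0.5, -1.9]
grip_width: 0.142
grip_force: 40.0
```

```bash
python3 - <<'E'
from h import *
s=status.state(); R=np.array(s['orientation']); p=np.array(s['tcp_pos']); yaw=np.degrees(np.arctan2(R[1,0],R[0,0])); print(p,yaw,s['grip_width'])
print(totool(np.array([.4847,.2918,.175])-p), 'turn', -(146.85-yaw))
E
```

```text
[ 0.45240847 -0.02044339  0.17175758] 150.6293711394177 0.14188974315395583
[ 0.125   0.2879 -0.0031] turn 3.7793711394177194
```

>>> servo_tool(plan=[{"tx": 0.018, "ty": 0.04, "tz": 0, "rx": 0, "ry": 0, "rz": 1, "hand": 0}, {"tx": 0.036, "ty": 0.08, "tz": 0, "rx": 0, "ry": 0, "rz": 2, "hand": 0}, {"tx": 0.054, "ty": 0.12, "tz": 0, "rx": 0, "ry": 0, "rz": 3, "hand": 0}, {"tx": 0.072, "ty": 0.16, "tz": 0, "rx": 0, "ry": 0, "rz": 4, "hand": 0}, {"tx": 0.09, "ty": 0.2, "tz": 0, "rx": 0, "ry": 0, "rz": 4, "hand": 0}, {"tx": 0.105, "ty": 0.24, "tz": 0, "rx": 0, "ry": 0, "rz": 4, "hand": 0}, {"tx": 0.115, "ty": 0.265, "tz": 0, "rx": 0, "ry": 0, "rz": 4, "hand": 0}, {"tx": 0.12, "ty": 0.278, "tz": 0, "rx": 0, "ry": 0, "rz": 4, "hand": 0}])

```text
time_s: 9.3
tcp_pos: [0.4835, 0.2805, 0.1713]
orientation: [[-0.838, 0.546, -0.006], [0.546, 0.838, -0.002], [0.004, -0.005, -1.0]]
ft_force: [-0.2, -0.9, -2.7]
grip_width: 0.143
grip_force: 40.0
```

>>> servo_tool(plan=[{"tx": 0, "ty": 0, "tz": 0, "rx": 0, "ry": 0, "rz": 0, "hand": 0}, {"tx": 0, "ty": 0, "tz": 0, "rx": 0, "ry": 0, "rz": 0, "hand": 0}, {"tx": 0, "ty": 0, "tz": 0, "rx": 0, "ry": 0, "rz": 0, "hand": 0}, {"tx": 0, "ty": 0, "tz": 0, "rx": 0, "ry": 0, "rz": 0, "hand": 0}])

```text
time_s: 9.7
tcp_pos: [0.4853, 0.2775, 0.1751]
orientation: [[-0.835, 0.55, 0.0], [0.55, 0.835, -0.0], [-0.0, -0.0, -1.0]]
ft_force: [-0.1, 0.0, -2.6]
grip_width: 0.146
grip_force: 40.0
```

```bash
cat > m.py <<'E'
from h import *
import sys
s=status.state(); R=np.array(s['orientation']); p=np.array(s['tcp_pos']); yaw=np.degrees(np.arctan2(R[1,0],R[0,0])); print(s['time_s'],p,yaw,R[2],s['grip_width'],s['ft_force'])
d=cam('wrist'); P=cloud(d)
r=finder.silhouettes('wrist','cover'); m=cv2.erode(r[0]['region'].astype(np.uint8),np.ones((3,3)))>0
D=(P-p)@R  # tool frame
pl=m&(D[...,2]>-.012)&(D[...,2]<.012)&(abs(D[...,0])<.1)&(abs(D[...,1])<.075)
Q=D[pl]; n=np.linalg.lstsq(np.c_[Q[:,:2],np.ones(len(Q))],Q[:,2],rcond=None)[0]
pl=(abs(D[...,2]-(D[...,:2]@n[:2]+n[2]))<.004)&(abs(D[...,0])<.1)&(abs(D[...,1])<.075)
Q=D[pl]*1000
print('plate plane (tool z slopes, z mm)',n,'n',len(Q))
ys=[(x,*np.percentile(Q[abs(Q[:,0]-x)<5,1],[.5,99.5])) for x in range(10,70,10) if (abs(Q[:,0]-x)<5).sum()>50]
print('y edges',np.round(ys,1).tolist()); 
print('x front',[(y,round(np.percentile(Q[abs(Q[:,1]-y)<5,0],99.5),1)) for y in (-45,-35,-25,25,35,45)])
np.savez('held2.npz',P=P,p=p,R=R,c=d['color'])
yaw_t=146.85; print('to seat',totool(np.array([.4847,.2918,p[2]])-p),'turn',yaw-yaw_t)
E
python3 m.py
```

```text
9.7 [0.48531778 0.27752068 0.17510563] 146.66008912993038 [-2.16389396e-04 -8.91029923e-05 -9.99999973e-01] 0.14636401749715042 [-0.12443294  0.02292827 -2.64590645]
plate plane (tool z slopes, z mm) [0.00170102 0.00064366 0.00206536] n 21581
y edges [[10.0, -53.2, 55.0], [20.0, -53.4, 55.0], [30.0, -53.5, 55.0], [40.0, -53.4, 55.1], [50.0, -53.3, 55.0], [60.0, -53.2, 54.9]]
x front [(-45, np.float64(74.5)), (-35, np.float64(74.5)), (-25, np.float64(74.5)), (25, np.float64(74.5)), (35, np.float64(74.5)), (45, np.float64(74.5))]
to seat [0.0084 0.0116 0.    ] turn -0.18991087006961038
```

The plate sits square in the grip, with its centre about (0, +0.8) mm from the tool axis and level. I move over the seat and come down to just above the rim.

>>> servo_tool(plan=[{"tx": 0.0087, "ty": 0.0108, "tz": 0, "rx": 0, "ry": 0, "rz": -0.2, "hand": 0}, {"tx": 0.0087, "ty": 0.0108, "tz": 0.03, "rx": 0, "ry": 0, "rz": -0.2, "hand": 0}, {"tx": 0.0087, "ty": 0.0108, "tz": 0.06, "rx": 0, "ry": 0, "rz": -0.2, "hand": 0}, {"tx": 0.0087, "ty": 0.0108, "tz": 0.09, "rx": 0, "ry": 0, "rz": -0.2, "hand": 0}, {"tx": 0.0087, "ty": 0.0108, "tz": 0.11, "rx": 0, "ry": 0, "rz": -0.2, "hand": 0}, {"tx": 0.0087, "ty": 0.0108, "tz": 0.118, "rx": 0, "ry": 0, "rz": -0.2, "hand": 0}, {"tx": 0.0087, "ty": 0.0108, "tz": 0.118, "rx": 0, "ry": 0, "rz": -0.2, "hand": 0}, {"tx": 0.0087, "ty": 0.0108, "tz": 0.118, "rx": 0, "ry": 0, "rz": -0.2, "hand": 0}])

```text
time_s: 10.6
tcp_pos: [0.4846, 0.2934, 0.0583]
orientation: [[-0.838, 0.545, 0.002], [0.545, 0.838, 0.001], [-0.001, 0.002, -1.0]]
ft_force: [0.2, 0.4, -2.0]
grip_width: 0.141
grip_force: 40.0
```

```bash
cat >> m.py <<'E'
# rim in tool frame, where visible around the held cover
rm=(P[...,2]>.030)&(P[...,2]<.038)&(abs(D[...,0])<.12)&(abs(D[...,1])<.1)
Q=D[rm]*1000
for x in (20,40,60): 
    q=Q[abs(Q[:,0]-x)<6,1]; a,b=q[q<-50],q[q>50]
    if len(a)>20 and len(b)>20: print('rim y outer',x,np.round([np.percentile(a,.5),np.percentile(b,99.5)],1))
q=Q[(abs(Q[:,1])<50)&(Q[:,0]>70),0]
if len(q)>20: print('rim x outer',np.percentile(q,99.5))
E
python3 m.py; python3 -c "
from h import *
c=np.load('held2.npz')['c']; save({'color':c},'pics/i.png')"
```

```text
10.6 [0.48464379 0.29338689 0.0582986 ] 146.98061316138924 [-0.00103861  0.00208738 -0.99999728] 0.14071400752420105 [ 0.22873129  0.44833709 -2.04821313]
plate plane (tool z slopes, z mm) [0.00172278 0.00039662 0.00208748] n 21591
y edges [[10.0, -53.2, 55.1], [20.0, -53.4, 54.9], [30.0, -53.5, 55.1], [40.0, -53.4, 55.0], [50.0, -53.3, 55.1], [60.0, -53.3, 54.9]]
x front [(-45, np.float64(74.5)), (-35, np.float64(74.5)), (-25, np.float64(74.5)), (25, np.float64(74.5)), (35, np.float64(74.5)), (45, np.float64(74.5))]
to seat [-0.0009 -0.0013 -0.    ] turn 0.13061316138924894
rim y outer 20 [-76.2  73.8]
rim y outer 40 [-76.4  73.6]
rim y outer 60 [-76.2  73.7]
rim x outer 94.71179070019197
```

View pics/i.png

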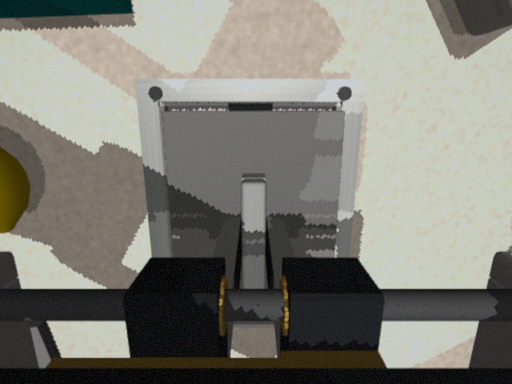

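The held cover is just above the frame, with the rim visible on three sides and the front edge near row 105. In the tool frame the rim centre is at y -1.3 mm and the plate's at about +0.4 mm, so I correct by -1.7 mm and measure again.

>>> servo_tool(plan=[{"tx": 0, "ty": -0.0017, "tz": 0.005, "rx": 0, "ry": 0, "rz": 0, "hand": 0}, {"tx": 0, "ty": -0.0017, "tz": 0.005, "rx": 0, "ry": 0, "rz": 0, "hand": 0}, {"tx": 0, "ty": -0.0017, "tz": 0.005, "rx": 0, "ry": 0, "rz": 0, "hand": 0}, {"tx": 0, "ty": -0.0017, "tz": 0.005, "rx": 0, "ry": 0, "rz": 0, "hand": 0}])

```text
time_s: 11.1
tcp_pos: [0.483, 0.2912, 0.0521]
orientation: [[-0.838, 0.545, 0.0], [0.545, 0.838, 0.0], [-0.0, 0.0, -1.0]]
ft_force: [0.8, -0.8, -1.3]
grip_width: 0.147
grip_force: 40.0
```

```bash
python3 m.py
```

```text
11.1 [0.48297357 0.29123652 0.05214622] 146.96186837650785 [-6.87148761e-05  3.23521013e-04 -9.99999945e-01] 0.1466846863899776 [ 0.77083836 -0.79625952 -1.25007188]
plate plane (tool z slopes, z mm) [0.00167647 0.00058388 0.00207562] n 21572
y edges [[10.0, -53.4, 55.1], [20.0, -53.4, 55.0], [30.0, -53.4, 55.1], [40.0, -53.4, 54.9], [50.0, -53.3, 55.0], [60.0, -53.4, 55.0]]
x front [(-45, np.float64(74.5)), (-35, np.float64(74.5)), (-25, np.float64(74.5)), (25, np.float64(74.5)), (35, np.float64(74.5)), (45, np.float64(74.5))]
to seat [-0.0011  0.0014  0.    ] turn 0.11186837650785719
rim y outer 20 [-73.6  76.4]
rim y outer 40 [-73.5  76.4]
rim y outer 60 [-73.7  76.3]
rim x outer 94.10016778591331
```

>>> servo_tool(plan=[{"tx": -0.0004, "ty": 0.0008, "tz": 0, "rx": 0, "ry": 0, "rz": 0, "hand": 0}, {"tx": -0.0004, "ty": 0.0008, "tz": 0, "rx": 0, "ry": 0, "rz": 0, "hand": 0}, {"tx": -0.0004, "ty": 0.0008, "tz": 0.003, "rx": 0, "ry": 0, "rz": 0, "hand": 0}, {"tx": -0.0004, "ty": 0.0008, "tz": 0.006, "rx": 0, "ry": 0, "rz": 0, "hand": 0}, {"tx": -0.0004, "ty": 0.0008, "tz": 0.009, "rx": 0, "ry": 0, "rz": 0, "hand": 0}, {"tx": -0.0004, "ty": 0.0008, "tz": 0.009, "rx": 0, "ry": 0, "rz": 0, "hand": 0}])

```text
time_s: 11.8
tcp_pos: [0.4834, 0.2917, 0.0425]
orientation: [[-0.838, 0.545, -0.001], [0.545, 0.838, -0.0], [0.001, -0.0, -1.0]]
ft_force: [0.1, -0.3, -2.4]
grip_width: 0.141
grip_force: 40.0
```

>>> servo_tool(plan=[{"tx": 0, "ty": 0, "tz": 0.002, "rx": 0, "ry": 0, "rz": 0, "hand": 0}, {"tx": 0, "ty": 0, "tz": 0.004, "rx": 0, "ry": 0, "rz": 0, "hand": 0}, {"tx": 0, "ty": 0, "tz": 0.005, "rx": 0, "ry": 0, "rz": 0, "hand": 0}, {"tx": 0, "ty": 0, "tz": 0.005, "rx": 0, "ry": 0, "rz": 0, "hand": 0}])

```text
time_s: 12.2
tcp_pos: [0.4847, 0.292, 0.0397]
orientation: [[-0.838, 0.545, 0.003], [0.545, 0.838, 0.001], [-0.002, 0.002, -1.0]]
ft_force: [-1.3, -0.3, 4.1]
grip_width: 0.144
grip_force: 40.0
```

It's inside the frame, on the catches, and the force is rising as it should. I keep pressing.

>>> servo_tool(plan=[{"tx": 0, "ty": 0, "tz": 0.003, "rx": 0, "ry": 0, "rz": 0, "hand": 0}, {"tx": 0, "ty": 0, "tz": 0.005, "rx": 0, "ry": 0, "rz": 0, "hand": 0}, {"tx": 0, "ty": 0, "tz": 0.005, "rx": 0, "ry": 0, "rz": 0, "hand": 0}])

```text
time_s: 12.5
tcp_pos: [0.4853, 0.2922, 0.0367]
orientation: [[-0.838, 0.545, 0.004], [0.545, 0.838, 0.002], [-0.003, 0.004, -1.0]]
ft_force: [-3.7, -2.1, 14.7]
grip_width: 0.142
grip_force: 40.0
```

>>> servo_tool(plan=[{"tx": 0, "ty": 0, "tz": 0.001, "rx": 0, "ry": 0, "rz": 0, "hand": 0}, {"tx": 0, "ty": 0, "tz": 0.002, "rx": 0, "ry": 0, "rz": 0, "hand": 0}, {"tx": 0, "ty": 0, "tz": 0.002, "rx": 0, "ry": 0, "rz": 0, "hand": 0}])

```text
time_s: 12.8
tcp_pos: [0.4853, 0.2922, 0.0367]
orientation: [[-0.838, 0.545, 0.005], [0.545, 0.838, 0.002], [-0.003, 0.004, -1.0]]
ft_force: [-6.6, -4.1, 21.5]
grip_width: 0.143
grip_force: 40.0
```

```bash
python3 - <<'E'
from h import *
s=status.state(); print(s['tcp_pos'],s['ft_force'])
d=cam('wrist'); P=cloud(d); np.savez('in.npz',P=P,c=d['color'])
X,Y=local(P,(.4847,.2918),146.85); z=P[...,2]
for x in (30,50,65):
  for y in (-45,0,45):
    m=(abs(X-x/1e3)<.006)&(abs(Y-y/1e3)<.006); print('plate',x,y,np.round(np.median(z[m])*1e3,1),end=' ')
for x,y in ((60,-66),(60,66),(87,-40),(87,40)):
    m=(abs(X-x/1e3)<.005)&(abs(Y-y/1e3)<.004); print('rim',x,y,np.round(np.median(z[m])*1e3,1))
E
```

```text
[0.48525432 0.29216474 0.03668888] [-6.55839801 -4.13724695 21.53739415]
plate 30 -45 151.3 plate 30 0 150.8 plate 30 45 150.7 plate 50 -45 34.7 plate 50 0 34.7 plate 50 45 34.7 plate 65 -45 34.7 plate 65 0 34.7 plate 65 45 34.7 rim 60 -66 34.6
rim 60 66 34.8
rim 87 -40 34.6
rim 87 40 34.7
```

The plate top is level with the rim at 34.7 mm, and the tool has stopped against the ledge at 21 N. I unload, open and retreat.

>>> servo_tool(plan=[{"tx": 0, "ty": 0, "tz": -0.003, "rx": 0, "ry": 0, "rz": 0, "hand": 0}, {"tx": 0, "ty": 0, "tz": -0.004, "rx": 0, "ry": 0, "rz": 0, "hand": 0}, {"tx": 0, "ty": 0, "tz": -0.004, "rx": 0, "ry": 0, "rz": 0, "hand": 0.6}, {"tx": 0, "ty": 0, "tz": -0.004, "rx": 0, "ry": 0, "rz": 0, "hand": 0.6}, {"tx": 0, "ty": 0, "tz": -0.004, "rx": 0, "ry": 0, "rz": 0, "hand": 0.6}, {"tx": 0, "ty": 0, "tz": -0.004, "rx": 0, "ry": 0, "rz": 0, "hand": 0.6}, {"tx": 0, "ty": 0, "tz": -0.004, "rx": 0, "ry": 0, "rz": 0, "hand": 0.6}, {"tx": 0, "ty": 0, "tz": -0.004, "rx": 0, "ry": 0, "rz": 0, "hand": 0.6}])

```text
time_s: 13.65
tcp_pos: [0.4836, 0.292, 0.0343]
orientation: [[-0.838, 0.545, -0.0], [0.545, 0.838, 0.001], [0.001, 0.0, -1.0]]
ft_force: [-0.6, -0.2, 0.1]
grip_width: 0.593
grip_force: 0.0
```

>>> servo_tool(plan=[{"tx": 0, "ty": 0, "tz": -0.01, "rx": 0, "ry": 0, "rz": 0, "hand": 0.6}, {"tx": 0, "ty": 0, "tz": -0.03, "rx": 0, "ry": 0, "rz": 0, "hand": 0.6}, {"tx": 0, "ty": 0, "tz": -0.07, "rx": 0, "ry": 0, "rz": 0, "hand": 0.6}, {"tx": 0, "ty": 0, "tz": -0.11, "rx": 0, "ry": 0, "rz": 0, "hand": 0.6}, {"tx": -0.03, "ty": 0, "tz": -0.15, "rx": 0, "ry": 0, "rz": 0, "hand": 0.6}, {"tx": -0.06, "ty": 0, "tz": -0.18, "rx": 0, "ry": 0, "rz": 0, "hand": 0.6}, {"tx": -0.06, "ty": 0, "tz": -0.18, "rx": 0, "ry": 0, "rz": 0, "hand": 0.6}, {"tx": -0.06, "ty": 0, "tz": -0.18, "rx": 0, "ry": 0, "rz": 0, "hand": 0.6}])

```text
time_s: 14.45
tcp_pos: [0.5343, 0.2591, 0.2155]
orientation: [[-0.838, 0.546, 0.001], [0.546, 0.838, 0.001], [-0.0, 0.001, -1.0]]
ft_force: [-0.7, -0.3, -1.5]
grip_width: 0.597
grip_force: 0.0
```

```bash
python3 - <<'E'
from h import *
s=status.state(); print(s['time_s'],s['tcp_pos'],s['ft_force'],s['grip_width'])
d=cam('wrist'); P=cloud(d); save(d,'pics/j.png')
X,Y=local(P,(.4847,.2918),146.85); z=P[...,2]
for x in (-65,0,65):
  for y in (-45,45):
    m=(abs(X-x/1e3)<.006)&(abs(Y-y/1e3)<.006); print('plate',x,y,np.round(np.median(z[m])*1e3,1))
for x,y in ((0,-66),(0,66),(87,40),(-87,40)):
    m=(abs(X-x/1e3)<.005)&(abs(Y-y/1e3)<.004); print('rim',x,y,np.round(np.median(z[m])*1e3,1))
print('handle',rect(P,(.4847,.2918),.06,.052,.07))
E
```

```text
14.45 [0.53427286 0.25906709 0.21554901] [-0.67085549 -0.34390275 -1.5004182 ] 0.597207691352239
plate -65 -45 34.9
plate -65 45 35.0
plate 0 -45 34.7
plate 0 45 34.8
plate 65 -45 34.7
plate 65 45 34.8
rim 0 -66 34.8
rim 0 66 35.0
rim 87 40 34.7
rim -87 40 34.9
handle [486.2 292.6  73.1  13.8 146.8 876.   60.6]
```

View pics/j.png

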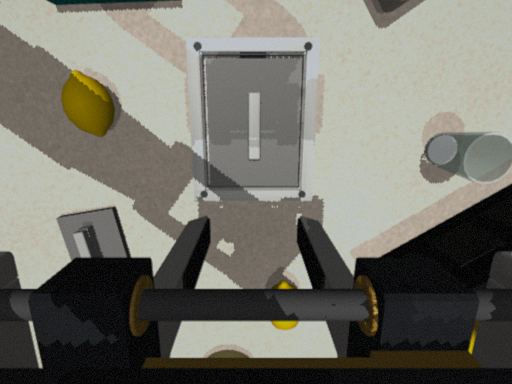

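The cover lies in the frame at (253,122), level and flush with the rim (34.7–35.0 mm everywhere), about 1.7 mm off centre and square to it. The gripper is clear, so I hand in.

```bash
python3 -c "
from station import ctrl; print(ctrl.sign_off())"
```

```text
the job is handed in; nothing more can be done
None
```

The large cover is pressed home in the chute, level and flush with the rim and about 1.7 mm off centre by my last measurement; the gripper is clear, nothing else was touched, and the job was handed in at about 14.5 s, with no verdict returned.

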